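# Unstack the heirlooms for valuation

### The arm

A 6-joint arm with a two-finger parallel gripper is mounted at the origin on the work surface. World frame = base frame: x ahead of the robot, y to its left, z up, the work surface at z = 0. Lengths are in mm, angles in rad, forces in N, time in s.
With the tool pointing down it reaches from about 400 to 925 mm from the base axis. Payload 3.4 kg.
Tool frame: the origin (TCP) lies midway between the tips of the shut fingers; the grasp point (between the pads) lies 19 mm behind it; z points along the fingers, y is the line along which they close (so a half turn about z gives the same grasp; the last joint's range is limited). The gripper opens to 85 mm and grips with 20 to 120 N. Pads are 22 mm wide; open, the fingers measure 114 mm over their backs; the gripper's body (76 mm by 85 mm) begins 54 mm behind the grasp point. The pads swing forward as they close: fully open they stand 13 mm farther back than shut.
Start: joints at [-1.228, 0.307, 1.506, -0, 1.328, -0.073], TCP at [232.233, -526.022, 231.305] pointing down, gripper open.
Joint ranges: [-3.12, 3.12], [-1.05, 2.28], [0.14, 2.33], [-1.42, 4.57], [0.1, 2.73], [-2.68, 2.68]. Speed limits (rad/s): [2.57, 2.57, 3.14, 3.14, 3.14, 3.14].

### API

Orientations are given as a rotation vector (axis times angle).
In Python, from workcell import manip gives the robot as it stands. The module is installed in compiled form; this text tells all that it offers.
- The arm moves only by the tool carry_out, never from a script. Its argument "targets" is a list of rows, each an object of numbers: "fingers": the closure, from -1 (fully open) to 1 (shut); "x", "y", "z": the shift along the tool's x, y, z in mm; "yaw": the turn about the tool's z in rad. A call has 1 to 10 rows; each row is the pose to reach, as a shift and turn from the pose commanded when the call began, along the tool's axes at that moment; what a row does not reach only later rows make up. A row lasts 1/12 s, in which the tool goes at most 41.7 mm and 7.16 degrees, less where a joint would pass 70% of its speed; a pose out of reach is approached as far as the arm can. A call with a gripper value outside its range is refused whole. The fingers move at their own pace and stop on an object; "grip_force" is the grip in N (left out, the last holds). Time passes only in rows, so rows that repeat a pose let the fingers close. It gives the time, the measured TCP pose, the force, the opening and the grip force at its end, in the units of the state.
- manip.observe(): the state, without advancing time (a new reading comes with each control period).
- manip.get_image(name): name is "side" or "top"; returns the picture (400x640x3 uint8, red, green, blue); there is no depth.
- manip.camera_model(name): a dict with "K" (3x3 intrinsics, pixels), "k1" (the pictures are not rectified: a ray, as slopes to the right and down, at radius r is drawn at 1 + k1 r^2 times it, then the intrinsics apply), "world_to_cam" (4x4, takes a point from world to camera coordinates). Camera axes: x right, y down, z forward; pixel columns grow to the right and rows downward; lengths in mm; the calibration is good to about 2 mm. A picture is of the moment at which its call begins. camera_model takes no time and is no camera call.
- manip.close_job(): hands the job in; it is judged then, once.
The state is a dict: "time": time; "joint_pos": joint angles; "qvel": joint speeds; "joint_torque": joint torques, N m; "tool_pos": TCP position; "orientation": TCP orientation; "wrist_force": force on the tool from outside, world axes, zero at the start; "wrist_torque": the same for the moment, N m; "opening": opening from 0.0 (shut) to 1.0 (fully open); "grasp_force": force on a finger pad.
Only numpy, scipy, OpenCV 4.12 (cv2) and the standard library are available. Lean on these libraries where they do the work, as an engineer would, in place of code of your own. Each camera call takes 0.05 s, during which the arm holds its last target. There are 200 camera calls.

### The job

The deposit box heirlooms stand in one pile; take it apart from the top down, carrying each piece straight to its own place and setting it down gently, lying flat in the middle and right way up: the shell cameo on the navy pad, the gold pocket watch on the steel pan of the scale, the pewter snuff box on the round white turntable, and last the brown jewel case on the green board, its long side along the board's long side. Let go of everything at the end, and leave the silver candlestick and the black loupe standing where they are.

Things in the scene. Friction and masses are not known exactly. Their poses are not given: they have to be found in the camera images.
- cameo_mid (a point): shell cameo brooch, top of the pile: oval, gold frame, orange-pink face with a cream figure; 42 long (its x) by 32 wide (its y) by 12 high. Point: its centre, half-way up; z up. Its side walls at the middle of the length are upright. About 30 g.
- watch_mid (a point): gold pocket watch lying face up under the cameo: round, 44 diameter, 15 high, pale dial with black marks; a small bow ring sticks out to 40 mm from the centre towards its +x. Point: centre of the round case, half-way up; z up. About 100 g.
- snuff_mid (a point): pewter snuff box under the watch: plain shut grey box, 70 (its x) by 46 (its y) by 22 high, lid does not open. Point: its centre, half-way up; z up. About 120 g.
- case_mid (a point): brown leather jewel case, bottom of the pile, on the table: shut box, 90 (its x) by 58 (its y) by 30 high, lid does not open. Point: its centre, half-way up; z up. About 220 g.
- pad_top (a point): navy blue rectangular display pad, 86 (its x) by 74 (its y) by 12 high, fixed and rigid. Point: centre of its top face; z up.
- scale_top (a point): small black digital scale with a square steel pan 76 by 76, pan top 21 above the table; it does not give or move. The black body is 88 wide (its y) and 17 high and sticks out past the pan to 82.5 from the pan centre on its -x side, where its display lies. Point: centre of the pan's top face; z up.
- turntable_top (a point): round white photo turntable, 116 diameter, 14 high, a grey band round its foot; it is locked and does not turn or move. Point: centre of its top face; z up.
- board_top (a point): green board with brass corner studs (flush), 130 (its x) by 96 (its y) by 6 high, fixed. Point: centre of its top face; z up.
- candlestick_mid (a point): bystander: short silver candlestick, loose, standing on the table; foot 68 diameter, 90 high. Point: on its axis 45 above the table; z up.
- loupe_mid (a point): bystander: black round stand loupe, loose, standing on the table; 50 diameter, 38 high. Point: on its axis 19 above the table; z up.
Mind the look-alikes: they are no part of the job. Of the things like the part that bears scale_top, leave any that is red or turquoise; of the rest the smaller one is meant.

How it is judged (in metres and radians):
On the way, in this order (a step that is already met when the one before it is completed fails the run):
1. the shell cameo rests on the navy pad, let go (horizontal distance between cameo_mid and pad_top below 0.014 m and z of cameo_mid in the frame of pad_top between 0.002 and 0.01 m and angle between cameo_mid's own z axis and vertical below 0.12 rad and linear speed of cameo below 0.02 m/s and contact force between the fingers and cameo below 0.05 N), for 0.2 s.
2. the gold pocket watch rests on the pan of the scale, let go (horizontal distance between watch_mid and scale_top below 0.014 m and z of watch_mid in the frame of scale_top between 0.0035 and 0.0115 m and angle between watch_mid's own z axis and vertical below 0.12 rad and linear speed of watch below 0.02 m/s and contact force between the fingers and watch below 0.05 N), for 0.2 s.
3. the pewter snuff box rests on the white turntable, let go (horizontal distance between snuff_mid and turntable_top below 0.014 m and z of snuff_mid in the frame of turntable_top between 0.007 and 0.015 m and angle between snuff_mid's own z axis and vertical below 0.12 rad and linear speed of snuff below 0.02 m/s and contact force between the fingers and snuff below 0.05 N), for 0.2 s.
4. the brown jewel case rests squarely on the green board, let go (horizontal distance between case_mid and board_top below 0.014 m and z of case_mid in the frame of board_top between 0.011 and 0.019 m and angle between case_mid's own z axis and vertical below 0.12 rad and linear speed of case below 0.02 m/s and contact force between the fingers and case below 0.05 N and angle between the x axis of case_mid and the x axis of board_top, either way round below 0.25 rad), for 0.2 s.
At the end, for the whole second after the job is handed in: Cameo on pad, watch on scale pan, snuff box on turntable, case on green board: each centred within 14 mm, right way up, flat within 0.12 rad, height within 4 mm, let go and at rest; the case's long side within 0.25 rad of the board's, either way round (all of step 1 and all of step 2 and all of step 3 and all of step 4); the robot touches nothing.
It fails at once if a piece is let fall from more than about 20 mm above its place ((contact force between cameo and anything else below 0.001 N and linear speed of cameo above 0.5 m/s and z of cameo_mid in the frame of pad_top above 0.016 m and horizontal distance between cameo_mid and pad_top below 0.06 m) or (contact force between watch and anything else below 0.001 N and linear speed of watch above 0.5 m/s and z of watch_mid in the frame of scale_top above 0.0175 m and horizontal distance between watch_mid and scale_top below 0.06 m) or (contact force between snuff and anything else below 0.001 N and linear speed of snuff above 0.5 m/s and z of snuff_mid in the frame of turntable_top above 0.021 m and horizontal distance between snuff_mid and turntable_top below 0.06 m) or (contact force between case and anything else below 0.001 N and linear speed of case above 0.5 m/s and z of case_mid in the frame of board_top above 0.025 m and horizontal distance between case_mid and board_top below 0.06 m)).
It fails at once if the candlestick is knocked over or pushed more than 20 mm (distance of candlestick_mid from where it was at the start of the episode above 0.02 m or angle between candlestick_mid's own z axis and vertical above 0.4 rad).
It fails at once if the loupe is knocked over or pushed more than 20 mm (distance of loupe_mid from where it was at the start of the episode above 0.02 m or angle between loupe_mid's own z axis and vertical above 0.4 rad).
It also fails if it takes over 122 s, if anything falls off the work surface, if the arm or the gripper's body presses on something with over 40 N, if the wrist force passes 120 N, or if a joint passes its speed limit or range.

## Working session

There is one attempt and no reset: what is moved stays moved. The work goes in short steps, Python scripts to look and compute and a tool call to move; the robot and the scene stay as the last step left them, time stands still between calls to the robot, and variables do not carry over. Pictures are saved under pics/ and viewed, at most 14 in all, crops included, and the job is handed in when it is done.

Besides the shell and the picture viewer there is one more tool, called after "Call:" in YAML: its name, and indented under it one key for each argument. carry_out: Moves the arm, as the interface text tells. Its arguments: {"type":"object","properties":{"targets":{"type":"array","items":{"type":"object","properties":{"fingers":{"type":"number"},"x":{"type":"number"},"y":{"type":"number"},"z":{"type":"number"},"yaw":{"type":"number"}}}},"grip_force":{"type":"number"}},"required":["targets"]}

```bash
mkdir -p pics; cat > h.py <<'E'
import numpy as np, cv2
from workcell import manip
def snap(name,fn):
    im=manip.get_image(name)[:,:,::-1].copy(); cv2.imwrite('pics/'+fn+'.png',im); return im
def crop(fn,out,x0,y0,x1,y1,s):
    im=cv2.imread('pics/'+fn+'.png')[y0:y1,x0:x1]; cv2.imwrite('pics/'+out+'.png',cv2.resize(im,None,fx=s,fy=s,interpolation=cv2.INTER_CUBIC))
def cam(n):
    c=manip.camera_model(n); return np.array(c['K']),c['k1'],np.array(c['world_to_cam'])
def proj(n,P):
    K,k,T=cam(n); P=np.atleast_2d(P); q=P@T[:3,:3].T+T[:3,3]; s=q[:,:2]/q[:,2:]
    s=s*(1+k*(s**2).sum(1,keepdims=True)); return s@K[:2,:2].T+K[:2,2]
def unproj(n,px,z):
    K,k,T=cam(n); s0=(np.atleast_2d(px)-K[:2,2])@np.linalg.inv(K[:2,:2]).T; s=s0.copy()
    for _ in range(30): s=s0/(1+k*(s**2).sum(1,keepdims=True))
    d=np.c_[s,np.ones(len(s))]@T[:3,:3]; c=-T[:3,:3].T@T[:3,3]
    return c+d*((z-c[2])/d[:,2])[:,None]
E
python3 - <<'E'
from h import *
snap('top','t0');snap('side','s0')
for n in('top','side'):
    K,k,T=cam(n);print(n,K[0,0],k,(-T[:3,:3].T@T[:3,3]).round())
s=manip.observe();print(s)
E
```

```text
top 500.6296820339061 0.020836634917984653 [ 309.  -24. 1489.]
side 439.95409613608956 -0.11513934674374042 [-125.  532.  627.]
{'time': 0.1, 'joint_pos': array([-1.22849099e+00,  3.07492397e-01,  1.50754899e+00, -1.03204191e-05,
        1.32841960e+00, -7.35354023e-02]), 'qvel': array([ 0.00010582, -0.00155727, -0.00340044,  0.00156444,  0.00031279,
        0.00011989]), 'joint_torque': array([-5.08197245e-04, -4.58530498e+01, -2.52606529e+01, -2.36028118e-04,
        5.57507970e-03, -1.47116521e-05]), 'tool_pos': array([ 232.01755467, -525.41446021,  230.47413337]), 'orientation': array([-3.07211891e+00, -6.48126763e-01,  4.08553192e-04]), 'wrist_force': array([0.42418931, 0.16461606, 0.58671679]), 'wrist_torque': array([-0.02396337, -0.00289256, -0.04260653]), 'grasp_force': 0.0, 'opening': 1.0021973362709953}
```

View pics/t0.png

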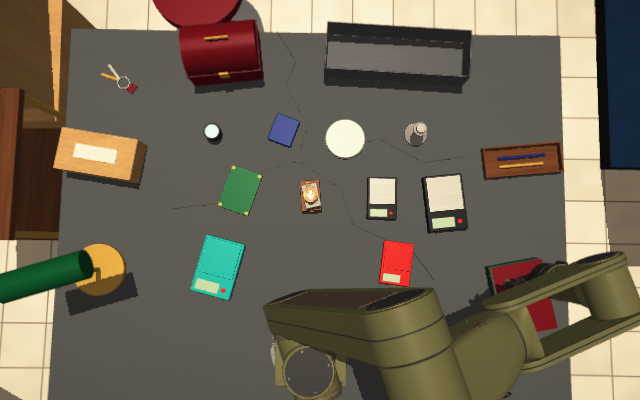

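View pics/s0.png

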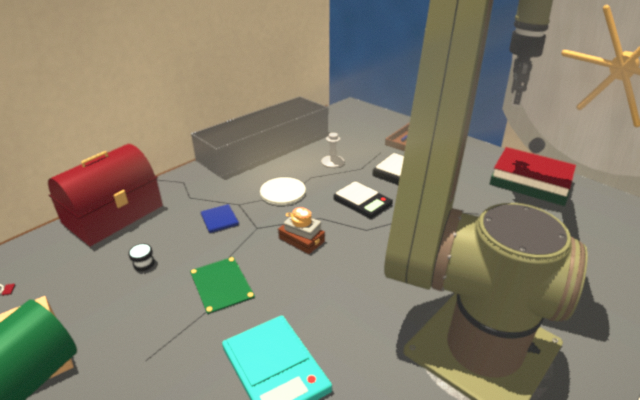

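The top view shows the pile at (311,197), pad (284,130), turntable (345,139), board (240,191), loupe (212,132) and candlestick (416,133). There are four scale candidates: small black (381,198), large black (444,203), red (397,263) and turquoise (217,267). By the description, the small black one is meant. I'll check it and the pile in crops.

```bash
python3 - <<'E'
from h import *
crop('t0','t0a',200,105,335,225,5.9)
crop('t0','t0b',315,105,475,240,4.4)
E
```

```text
(no output)
```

View pics/t0a.png

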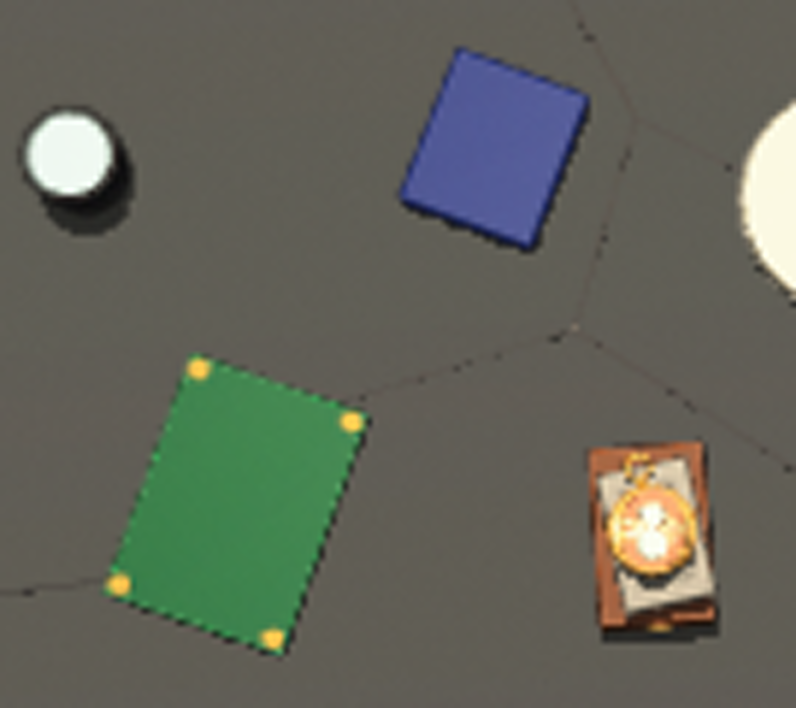

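View pics/t0b.png

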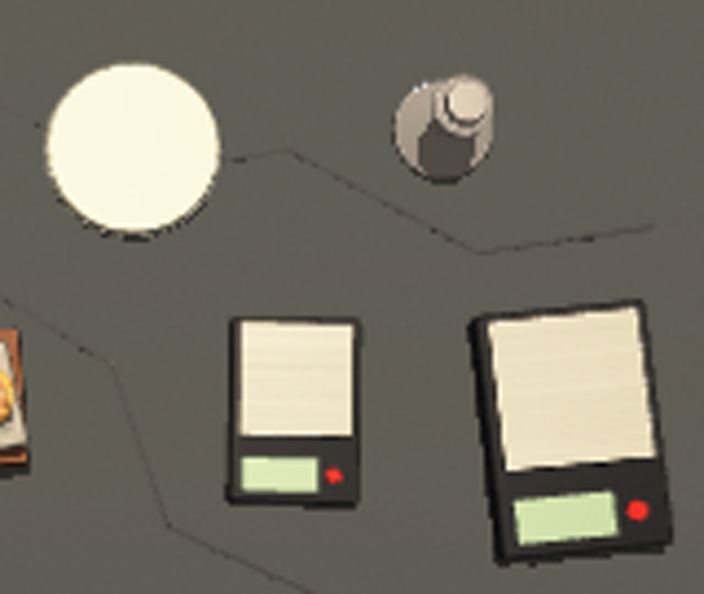

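```bash
python3 - <<'E'
from h import *
crop('t0','t0c',294,174,328,216,14)
crop('s0','s0c',270,200,334,256,12)
def A(p): return (np.array(p,float)+.5)/5.9-.5+[200,105]
def B(p): return (np.array(p,float)+.5)/4.4-.5+[315,105]
def rep(n,px,z):
    w=unproj('top',px,z)[:,:2]; m=w.mean(0); d=np.diff(np.r_[w,w[:1]],axis=0)
    print(n,m.round(1),'r',np.hypot(*m).round(),np.hypot(*d.T).round(1),np.degrees(np.arctan2(d[:,1],d[:,0])).round(1))
rep('board',A([(199,369),(352,422),(273,638),(119,584)]),6)
rep('pad',A([(462,50),(588,97),(534,243),(404,196)]),12)
rep('case',A([(590,450),(703,443),(717,612),(602,626)]),30)
rep('snuff',A([(598,475),(684,460),(716,592),(628,612)]),52)
rep('pan',B([(241,321),(354,324),(352,436),(238,433)]),21)
rep('bigpan',B([(488,320),(638,308),(656,457),(506,470)]),21)
rep('tt',B([(46,148),(132,63),(219,148),(132,232)]),14)
rep('loupe',A([(24,155),(70,108),(115,155),(70,200)]),38)
rep('candle',B([(394,130),(443,80),(493,130),(443,182)]),5)
rep('tcp',proj('top',[[232,-526,230]]),230)
E
```

```text
board [457.  216.8] r 506.0 [ 82.2 115.9  82.3 115.7] [-108.4  161.4   71.5  -18.6]
pad [640.3  88.5] r 646.0 [68.7 80.  70.3 80.8] [-109.9  161.    70.8  -20.1]
case [442.7   5.8] r 443.0 [56.3 84.5 57.3 87.9] [ -85.6 -174.5   97.8    4.9]
snuff [439.7   3.6] r 440.0 [42.7 66.7 44.  68.8] [ -79.2 -165.6  103.6   13.3]
pan [ 459.1 -205.1] r 503.0 [75.9 75.4 76.2 75.5] [-90.7 179.   89.3  -1.2]
bigpan [ 454.8 -389.6] r 599.0 [101.1 100.7 100.5 101.3] [ -84.6 -173.8   95.8    6.5]
tt [615.8 -94.1] r 623.0 [83.1 83.2 82.8 82. ] [ -44.1 -134.2  135.    46. ]
loupe [627.1 299.2] r 695.0 [32.7 33.  31.6 32.5] [ -42.4 -135.4  136.9   46.5]
candle [ 632.6 -307.1] r 703.0 [48.7 48.4 50.1 48.8] [ -43.6 -135.2  136.8   43.2]
tcp [ 232. -526.] r 575.0 [0.] [0.]
```

View pics/t0c.png

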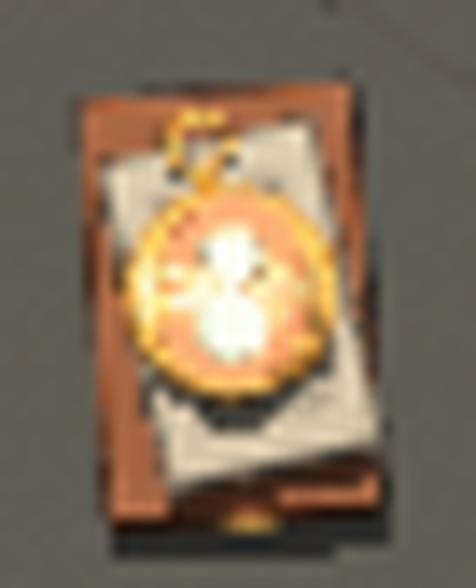

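View pics/s0c.png

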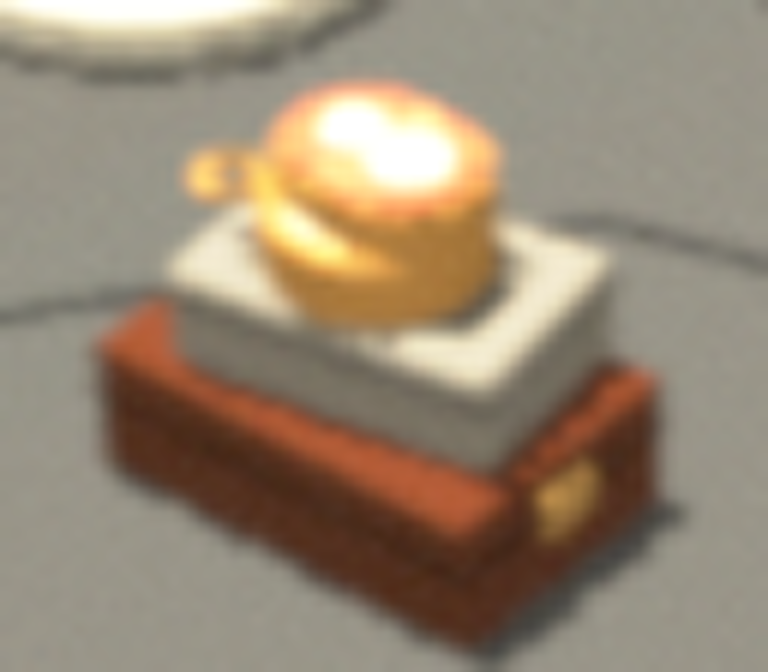

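The pile is cameo, watch with bow to upper left, snuff, case. The small black pan measures 76 mm square, as specified, and the large one 101 mm, so scale (381,198) is right. Next I'll get the cameo's centre and heading from both views.

```bash
cat >> h.py <<'E'
def tool():
    s=manip.observe(); R=cv2.Rodrigues(np.array(s['orientation']))[0]; return np.array(s['tool_pos']),R
def go(x,y,z,ang):
    """shift in tool axes, yaw for closing line (tool y) at world heading ang deg (mod 180)"""
    p,R=tool(); d=R.T@(np.array([x,y,z])-p); cur=np.degrees(np.arctan2(R[1,1],R[0,1]))
    turn=-((ang-cur+90)%180-90)   # tool z down: + yaw is clockwise from above
    print('shift',d.round(1),'yaw',np.radians(turn).round(3),'cur y heading',cur.round(1),'tilt',R[:,2].round(3))
E
python3 - <<'E'
from h import *
for n,fn,(x0,y0,x1,y1) in(('top','t0',(294,174,328,216)),('side','s0',(285,200,316,232))):
    im=cv2.imread(f'pics/{fn}.png').astype(float); b,g,r=im[...,0],im[...,1],im[...,2]
    m=np.zeros(r.shape,bool); m[y0:y1,x0:x1]=True
    c=m&(r>215)&(b>0.38*r)&(r-b>-1)
    if n=='top': c&=True
    for y in range(y0,y1): print(''.join('#' if c[y,x] else '.' for x in range(x0,x1)))
    v,u=np.nonzero(c); w=unproj(n,np.c_[u,v],79)[:,:2]; mu=w.mean(0); e,V=np.linalg.eigh(np.cov((w-mu).T))
    print(n,mu.round(1),(4*np.sqrt(e)).round(1),np.degrees(np.arctan2(V[1,1],V[0,1])).round(1))
def C(p): return (np.array(p,float)+.5)/14-.5+[294,174]
print('watch',unproj('top',C([(233,290)]),60),unproj('top',C([(200,145)]),60))
go(440,3,170,90)
E
```

```text
..................................
..................................
..................................
..................................
..................................
..................................
..................................
..................................
..................................
....................##............
................######............
...........#..#..#####............
........###.....#....#............
........####....##...#............
........##..#.#########...........
.........##############...........
.........##############...........
..........#############...........
..........####.#######............
.........#########.#####..........
.........###############..........
..........##############..........
..........############............
..........############..#.........
............##########............
............#########...#.........
.............######.....#.........
...............####.....#.........
........................##........
.......................##.........
..................................
............#..
[... 948 characters left out ...]
..
.....######....##.#............
....########...................
..###.#######..............###.
.#####..#######.............###
######....#####..............##
#######......................##
..#####......................##
....####....................###
...........................####
..........................#####
.........................#####.
...................##########..
..................##########...
.....................######....
.......................###.....
side [431.   18.9] [ 61.9 108.9] 157.1
watch [[441.66167249   5.45276787  60.        ]] [[471.4483056   12.69678662  60.        ]]
shift [ 403.7 -399.3   61.3] yaw 0.416 cur y heading -66.2 tilt [-0.001  0.002 -1.   ]
```

```bash
python3 - <<'E'
from h import *
for n,fn,(x0,y0,x1,y1),r0,r1,c0,c1 in(('top','t0',(294,174,328,216),14,28,9,24),('side','s0',(285,200,316,232),7,18,7,26)):
    im=cv2.imread(f'pics/{fn}.png').astype(float); b,r=im[...,0],im[...,2]
    c=(r>215)&(b>0.38*r); m=np.zeros_like(c); m[y0+r0:y0+r1,x0+c0:x0+c1]=True; c&=m
    v,u=np.nonzero(c); P=np.c_[u,v].astype(np.float32); h=cv2.convexHull(P)[:,0]
    w=unproj(n,h,79)[:,:2].astype(np.float32); print(n,cv2.fitEllipse(w), cv2.minAreaRect(w))
E
```

```text
top ((446.5686340332031, 6.2857747077941895), (40.58906173706055, 52.41830825805664), 99.24765014648438) ((439.1971130371094, 5.5815629959106445), (36.93984603881836, 39.6636848449707), 0.8089097142219543)
side ((438.4358215332031, 9.68863296508789), (40.929481506347656, 43.81050491333008), 161.65264892578125) ((438.6227111816406, 7.11073112487793), (38.787418365478516, 37.3030891418457), 44.87350082397461)
```

Call:
carry_out:
  targets:
    - {"x": 40,"y": -40,"z": 6,"yaw": 0.1}
    - {"x": 69,"y": -67,"z": 12,"yaw": 0.2}
    - {"x": 98,"y": -94,"z": 18,"yaw": 0.3}
    - {"x": 127,"y": -121,"z": 24,"yaw": 0.4}
    - {"x": 156,"y": -150,"z": 30,"yaw": 0.42}
    - {"x": 185,"y": -178,"z": 36,"yaw": 0.42}
    - {"x": 213,"y": -207,"z": 42,"yaw": 0.42}
    - {"x": 242,"y": -236,"z": 42,"yaw": 0.42}
    - {"x": 270,"y": -264,"z": 42,"yaw": 0.42}
    - {"x": 299,"y": -292,"z": 42,"yaw": 0.42}
  grip_force: 30

```text
invalid input at $.targets[0]: expected keys fingers, x, y, z, yaw
```

```bash
python3 - <<'E'
from h import *
out=[]
for fn,(x0,y0,x1,y1),z in(('t0',(300,180,322,208),79),('s0',(284,203,316,231),79)):
    im=cv2.imread(f'pics/{fn}.png')[y0:y1,x0:x1]
    h=cv2.cvtColor(im,cv2.COLOR_BGR2HSV).astype(int)
    print(fn)
    for r in h: print(' '.join('%2d'%q[0] if q[1]>40 else '--' for q in r))
    b=cv2.resize(im,None,fx=14,fy=14,interpolation=cv2.INTER_CUBIC)
    f=b.astype(float)/255; f=f**2.2; out.append((f*255).astype(np.uint8))
H=max(o.shape[0] for o in out)
cv2.imwrite('pics/cmp.png',np.hstack([cv2.copyMakeBorder(o,0,H-o.shape[0],0,8,0) for o in out]))
E
```

```text
t0
-- 14 17 16 12 14 11 11 10 11 11 11 10 10 10 10 10 11 11 12 -- --
10 10 10 11 10 11 10 12 12 11 11 11 11 11 11 11 11 11 10 14 -- --
11 11 11 11 11 11 16 21 19 19 11 10 10 11 12 13 12 10 11 11 -- --
10 11 11 11 11 13 17 11 11 14 15 14 20 20 19 20 13 10 10  9 -- --
10 11 11 11 11 16 22 16 19 18 20 20 19 19 20 20 17 10 10  8 -- --
10 12 14 20 19 19 18 17 19 17 18 20 20 19 20 19 18 11 10 10 -- --
11 19 20 19 20 19 20 20 19 17 19 18 19 20 19 20 19 11 11 10 -- --
10 16 21 19 19 19 19 17 17 18 18 17 17 18 18 19 19 11 10 10 -- --
10 16 19 19 19 18 18 20 17 15 13 13 16 19 18 19 19 15 10 10 -- --
10 15 19 19 18 18 21 11 13 13 13 13 13 13 17 19 18 18 11 10 -- --
10 11 20 19 18 22 11 13 14 19 22 22 13 13 14 21 19 18 12 10 17 --
10 10 19 17 21 21 13 13 21 -- -- -- 17 14 14 18 22 17 11 11 -- --
11 10 16 18 24 16 14 13 17 -- -- -- 26 18 13 13 21 17 13 10 17 --
11 11 16 20 26 23 29 22 22 27 -- -- 16 26 21 13 21 20 16 11 15 --
10 11 15 19 27 17 15 23 -- 23 -- 18 25 21 17 21 18 20 17 11 13 --
11 10 12 19 26 27 25 -- -- -- -- -- 22 22 17 16 17 21 18 12 11 --
11 10 11 17 25 19 17 18 -- -- -- -- -- 22
[... 2741 characters left out ...]
6 17 17 17 17 17 21 20 23 --
17 19 21 22 21 22 24 23 20 17 16 17 17 17 17 17 17 17 17 17 17 17 17 17 16 17 17 20 20 22 -- --
12 17 21 22 23 21 21 20 20 18 17 17 16 17 17 17 17 17 17 17 16 16 16 17 17 16 20 20 20 22 -- 23
10 16 20 21 19 19 22 22 21 19 20 18 17 16 17 16 16 17 17 17 16 17 17 17 16 22 21 20 23 -- 23 22
10 16 19 22 20 23 22 19 20 22 20 20 18 17 17 17 17 17 17 18 18 20 20 21 22 21 23 24 -- -- 22 21
10 15 18 20 19 21 20 18 21 20 20 21 21 19 19 20 20 20 20 20 23 24 23 24 23 23 24 -- 23 22 22 21
 9 12 15 19 19 19 19 19 21 16 20 20 21 21 18 21 22 20 20 21 23 23 24 -- -- -- -- 23 22 20 20 21
 9  9 11 13 18 18 22 21 19 22 20 21 23 19 19 19 20 20 20 20 20 21 24 23 24 -- -- 23 21 19 19 19
```

View pics/cmp.png

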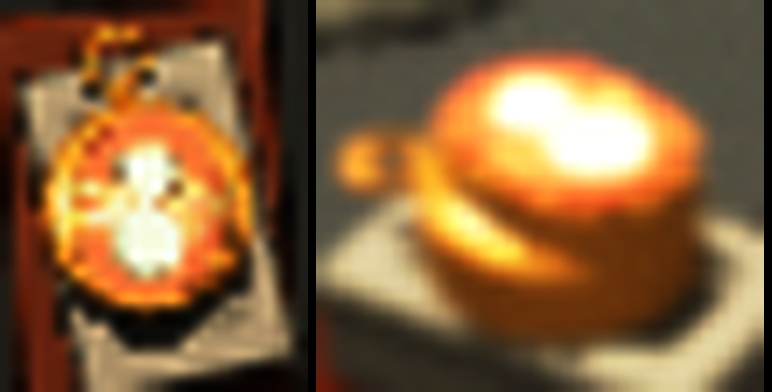

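Call:
carry_out:
  targets:
    - {"fingers": -1,"x": 40,"y": -40,"z": 6,"yaw": 0.1}
    - {"fingers": -1,"x": 69,"y": -67,"z": 12,"yaw": 0.2}
    - {"fingers": -1,"x": 98,"y": -94,"z": 18,"yaw": 0.3}
    - {"fingers": -1,"x": 127,"y": -121,"z": 24,"yaw": 0.4}
    - {"fingers": -1,"x": 156,"y": -150,"z": 30,"yaw": 0.42}
    - {"fingers": -1,"x": 185,"y": -178,"z": 36,"yaw": 0.42}
    - {"fingers": -1,"x": 213,"y": -207,"z": 42,"yaw": 0.42}
    - {"fingers": -1,"x": 242,"y": -236,"z": 42,"yaw": 0.42}
    - {"fingers": -1,"x": 270,"y": -264,"z": 42,"yaw": 0.42}
    - {"fingers": -1,"x": 299,"y": -292,"z": 42,"yaw": 0.42}
  grip_force: 30

```text
time: 0.93
tool_pos: [385.9, -139.9, 189.0]
orientation: [-3.141, 0.007, 0.001]
wrist_force: [0.8, -0.1, -0.2]
opening: 0.999
grasp_force: 0.0
```

The face's long axis (gold-framed orange oval, cream blobs stacked up the image) lies within a few degrees of world x, and its centre is about (440,6). I'll close along world y.

Call:
carry_out:
  targets:
    - {"fingers": -1,"x": 13,"y": -36,"z": 10,"yaw": 0}
    - {"fingers": -1,"x": 27,"y": -73,"z": 20,"yaw": 0}
    - {"fingers": -1,"x": 40,"y": -110,"z": 30,"yaw": 0}
    - {"fingers": -1,"x": 54,"y": -146,"z": 40,"yaw": 0}
    - {"fingers": -1,"x": 54,"y": -146,"z": 70,"yaw": 0}
    - {"fingers": -1,"x": 54,"y": -146,"z": 80,"yaw": 0}
    - {"fingers": -1,"x": 54,"y": -146,"z": 80,"yaw": 0}

```text
time: 1.52
tool_pos: [438.4, 5.1, 106.8]
orientation: [-3.141, 0.002, 0.01]
wrist_force: [-0.9, -0.0, 1.5]
opening: 0.996
grasp_force: 0.0
```

```bash
python3 - <<'E'
from h import *
go(440,6,69.5,91)
print(unproj('top',[[310.2,194.5]],79),unproj('side',[[301.5,211.4]],79))
E
```

```text
shift [ 1.9 -0.9 37.2] yaw -0.019 cur y heading -90.1 tilt [-0.007  0.001 -1.   ]
[[439.18346895   4.98895667  79.        ]] [[439.13273239   5.02042608  79.        ]]
```

Call:
carry_out:
  targets:
    - {"fingers": -1,"x": 1,"y": 0,"z": 10,"yaw": 0}
    - {"fingers": -1,"x": 1,"y": 0,"z": 20,"yaw": 0}
    - {"fingers": -1,"x": 1,"y": 0,"z": 28,"yaw": 0}
    - {"fingers": -1,"x": 1,"y": 0,"z": 33,"yaw": 0}
    - {"fingers": -1,"x": 1,"y": 0,"z": 36,"yaw": 0}
    - {"fingers": -1,"x": 1,"y": 0,"z": 36,"yaw": 0}
    - {"fingers": -1,"x": 1,"y": 0,"z": 36,"yaw": 0}

```text
time: 2.1
tool_pos: [442.0, 3.5, 73.5]
orientation: [3.142, -0.007, 0.0]
wrist_force: [-0.7, 0.5, -0.5]
opening: 1.003
grasp_force: 0.0
```

Call:
carry_out:
  targets:
    - {"fingers": -1,"x": 0,"y": 0,"z": 2,"yaw": 0}

```text
time: 2.18
tool_pos: [442.5, 3.5, 71.9]
orientation: [3.141, -0.007, 0.003]
wrist_force: [-0.5, -0.2, -0.3]
opening: 0.997
grasp_force: 0.0
```

Call:
carry_out:
  targets:
    - {"fingers": -1,"x": 0,"y": 0,"z": 0,"yaw": 0}

```text
time: 2.27
tool_pos: [442.0, 3.7, 71.5]
orientation: [3.142, -0.007, 0.001]
wrist_force: [0.3, 0.1, -0.8]
opening: 1.004
grasp_force: 0.0
```

Call:
carry_out:
  targets:
    - {"fingers": -1,"x": 0,"y": 0,"z": 0,"yaw": 0}

```text
time: 2.35
tool_pos: [442.0, 3.7, 71.5]
orientation: [3.142, -0.007, 0.001]
wrist_force: [0.6, 0.2, -0.4]
opening: 0.999
grasp_force: 0.0
```

Call:
carry_out:
  targets:
    - {"fingers": -1,"x": -3,"y": -1,"z": 2.5,"yaw": 0}
    - {"fingers": -0.4,"x": -3,"y": -1,"z": 2.5,"yaw": 0}
    - {"fingers": 0,"x": -3,"y": -1,"z": 2.5,"yaw": 0}
    - {"fingers": 0.2,"x": -3,"y": -1,"z": 2.5,"yaw": 0}
    - {"fingers": 0.3,"x": -3,"y": -1,"z": 2.5,"yaw": 0}
    - {"fingers": 0.4,"x": -3,"y": -1,"z": 2.5,"yaw": 0}
    - {"fingers": 0.6,"x": -3,"y": -1,"z": 2.5,"yaw": 0}
    - {"fingers": 0.8,"x": -3,"y": -1,"z": 2.5,"yaw": 0}
    - {"fingers": 1,"x": -3,"y": -1,"z": 2.5,"yaw": 0}
    - {"fingers": 1,"x": -3,"y": -1,"z": 2.5,"yaw": 0}
  grip_force: 25

```text
time: 3.18
tool_pos: [439.0, 4.7, 69.0]
orientation: [-3.142, 0.007, -0.001]
wrist_force: [-0.2, 0.5, 3.9]
opening: 0.368
grasp_force: 25.0
```

Call:
carry_out:
  targets:
    - {"fingers": 1,"x": 0,"y": 0,"z": 0,"yaw": 0}
    - {"fingers": 1,"x": 0,"y": 0,"z": 0,"yaw": 0}

```text
time: 3.35
tool_pos: [439.0, 4.7, 69.0]
orientation: [3.142, -0.007, 0.001]
wrist_force: [0.1, 0.8, 5.5]
opening: 0.363
grasp_force: 25.1
```

Call:
carry_out:
  targets:
    - {"fingers": 1,"x": 0,"y": 0,"z": -3,"yaw": 0}
    - {"fingers": 1,"x": 0,"y": 0,"z": -10,"yaw": 0}
    - {"fingers": 1,"x": 0,"y": 0,"z": -30,"yaw": 0}
    - {"fingers": 1,"x": 0,"y": 0,"z": -55,"yaw": 0}
    - {"fingers": 1,"x": 0,"y": 0,"z": -60,"yaw": 0}
    - {"fingers": 1,"x": 0,"y": 0,"z": -60,"yaw": 0}

```text
time: 3.85
tool_pos: [440.5, 4.6, 130.6]
orientation: [3.141, -0.006, 0.007]
wrist_force: [0.2, -1.2, -0.5]
opening: 0.365
grasp_force: 24.9
```

```bash
python3 - <<'E'
from h import *
a=snap('top','t1'); b=snap('side','s1')
A=cv2.resize(a[100:230,220:350],None,fx=3,fy=3,interpolation=cv2.INTER_CUBIC); B=cv2.resize(b[130:260,240:370],None,fx=3,fy=3,interpolation=cv2.INTER_CUBIC)
cv2.imwrite('pics/c1.png',np.hstack([A,B]))
go(640.3,88.5,60,90)
E
```

```text
shift [201.4 -84.6  68.7] yaw -0.004 cur y heading -90.2 tilt [ 0. -0. -1.]
```

View pics/c1.png

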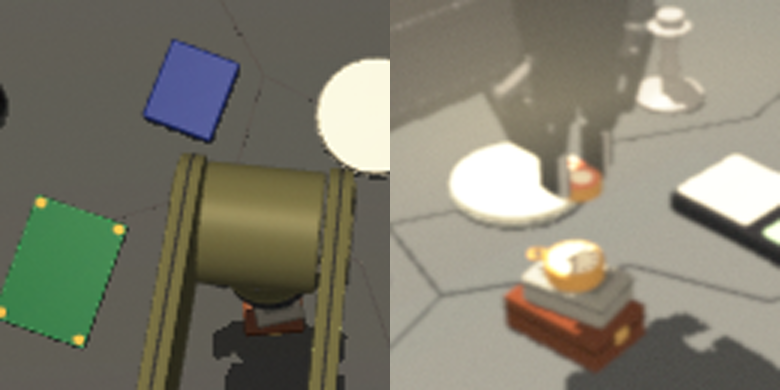

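The side view shows the cameo held level in the fingers at (580,180) with the watch undisturbed below. Now to the pad.

Call:
carry_out:
  targets:
    - {"fingers": 1,"x": 20,"y": -8,"z": 0,"yaw": 0}
    - {"fingers": 1,"x": 55,"y": -23,"z": 0,"yaw": 0}
    - {"fingers": 1,"x": 90,"y": -38,"z": 0,"yaw": 0}
    - {"fingers": 1,"x": 125,"y": -53,"z": 10,"yaw": 0}
    - {"fingers": 1,"x": 160,"y": -68,"z": 30,"yaw": 0}
    - {"fingers": 1,"x": 185,"y": -79,"z": 50,"yaw": 0}
    - {"fingers": 1,"x": 201,"y": -85,"z": 68,"yaw": 0}
    - {"fingers": 1,"x": 201,"y": -85,"z": 68,"yaw": 0}
    - {"fingers": 1,"x": 201,"y": -85,"z": 68,"yaw": 0}
    - {"fingers": 1,"x": 201,"y": -85,"z": 68,"yaw": 0}

```text
time: 4.78
tool_pos: [638.3, 88.6, 59.6]
orientation: [3.141, -0.007, -0.006]
wrist_force: [-0.7, -0.1, 0.2]
opening: 0.361
grasp_force: 25.0
```

```bash
python3 - <<'E'
from h import *
go(640.3,88.5,15,90)
E
```

```text
shift [ 2.2  0.  44.6] yaw -0.004 cur y heading -90.2 tilt [-0.004 -0.    -1.   ]
```

Call:
carry_out:
  targets:
    - {"fingers": 1,"x": 2,"y": 0,"z": 15,"yaw": 0}
    - {"fingers": 1,"x": 2,"y": 0,"z": 28,"yaw": 0}
    - {"fingers": 1,"x": 2,"y": 0,"z": 36,"yaw": 0}
    - {"fingers": 1,"x": 2,"y": 0,"z": 40,"yaw": 0}
    - {"fingers": 1,"x": 2,"y": 0,"z": 43,"yaw": 0}
    - {"fingers": 1,"x": 2,"y": 0,"z": 44.5,"yaw": 0}
    - {"fingers": 1,"x": 2,"y": 0,"z": 44.5,"yaw": 0}
    - {"fingers": 1,"x": 2,"y": 0,"z": 44.5,"yaw": 0}

```text
time: 5.45
tool_pos: [642.5, 88.9, 16.9]
orientation: [-3.142, 0.007, -0.002]
wrist_force: [0.6, -0.2, -0.5]
opening: 0.367
grasp_force: 25.0
```

Call:
carry_out:
  targets:
    - {"fingers": 1,"x": -2,"y": 0,"z": 1,"yaw": 0}
    - {"fingers": 1,"x": -2,"y": 0,"z": 2,"yaw": 0}
    - {"fingers": 1,"x": -2,"y": 0,"z": 2,"yaw": 0}

```text
time: 5.7
tool_pos: [640.0, 88.9, 14.3]
orientation: [3.142, -0.006, -0.0]
wrist_force: [-0.7, -0.2, 0.0]
opening: 0.363
grasp_force: 25.0
```

Call:
carry_out:
  targets:
    - {"fingers": 1,"x": 0,"y": 0,"z": 0.6,"yaw": 0}
    - {"fingers": 1,"x": 0,"y": 0,"z": 0.6,"yaw": 0}
    - {"fingers": 0.2,"x": 0,"y": 0,"z": 0.6,"yaw": 0}
    - {"fingers": 0.1,"x": 0,"y": 0,"z": 0.6,"yaw": 0}
    - {"fingers": 0,"x": 0,"y": 0,"z": 0.6,"yaw": 0}
    - {"fingers": -0.3,"x": 0,"y": 0,"z": 0.6,"yaw": 0}
    - {"fingers": -1,"x": 0,"y": 0,"z": 0.6,"yaw": 0}
    - {"fingers": -1,"x": 0,"y": 0,"z": 0.6,"yaw": 0}
    - {"fingers": -1,"x": 0,"y": 0,"z": -10,"yaw": 0}
    - {"fingers": -1,"x": 0,"y": 0,"z": -30,"yaw": 0}

```text
time: 6.53
tool_pos: [638.0, 88.7, 42.6]
orientation: [3.141, -0.007, -0.009]
wrist_force: [0.3, 1.6, 0.3]
opening: 1.001
grasp_force: 0.0
```

```bash
python3 - <<'E'
from h import *
go(441.7,5.5,100,102)
E
```

```text
shift [-196.3   84.1  -56.3] yaw -0.214 cur y heading -90.2 tilt [-0.006 -0.    -1.   ]
```

Call:
carry_out:
  targets:
    - {"fingers": -1,"x": 0,"y": 0,"z": -30,"yaw": 0}
    - {"fingers": -1,"x": -20,"y": 8,"z": -60,"yaw": -0.05}
    - {"fingers": -1,"x": -55,"y": 23,"z": -70,"yaw": -0.1}
    - {"fingers": -1,"x": -90,"y": 38,"z": -70,"yaw": -0.15}
    - {"fingers": -1,"x": -125,"y": 53,"z": -70,"yaw": -0.21}
    - {"fingers": -1,"x": -160,"y": 68,"z": -70,"yaw": -0.21}
    - {"fingers": -1,"x": -185,"y": 79,"z": -70,"yaw": -0.21}
    - {"fingers": -1,"x": -197,"y": 84,"z": -70,"yaw": -0.21}
    - {"fingers": -1,"x": -197,"y": 84,"z": -70,"yaw": -0.21}
    - {"fingers": -1,"x": -197,"y": 84,"z": -70,"yaw": -0.21}

```text
time: 7.37
tool_pos: [444.3, 5.6, 115.3]
orientation: [3.125, 0.321, 0.005]
wrist_force: [0.3, 0.0, -0.1]
opening: 1.0
grasp_force: 0.0
```

```bash
python3 - <<'E'
from h import *
a=snap('top','t2'); b=snap('side','s2')
A=cv2.resize(a[100:170,250:320],None,fx=5,fy=5,interpolation=cv2.INTER_CUBIC); B=cv2.resize(b[195:265,265:335],None,fx=5,fy=5,interpolation=cv2.INTER_CUBIC);C=cv2.resize(b[195:245,190:240],None,fx=2,fy=7,interpolation=cv2.INTER_CUBIC)
cv2.imwrite('pics/c2.png',np.hstack([A,B]))
go(441.7,5.5,54,102)
E
```

```text
shift [-4.3 -0.5 61. ] yaw -0.004 cur y heading -78.2 tilt [ 0.004 -0.    -1.   ]
```

View pics/c2.png

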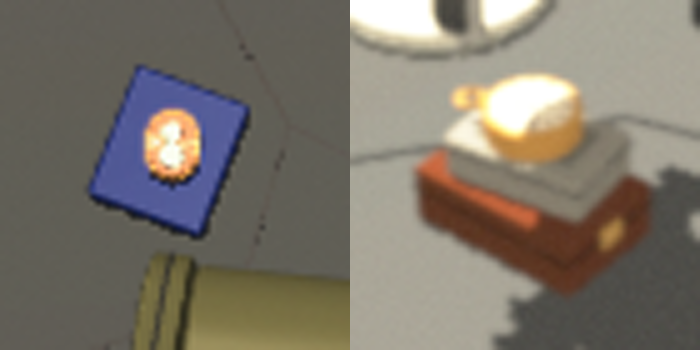

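The cameo lies near the pad's centre, about 4 mm off. The watch is on the snuff box with its bow to the upper left, its top centre at side pixel about (301.6,215). I'll cross-check that and descend.

```bash
python3 - <<'E'
from h import *
print(unproj('side',[[301.6,214.8]],67), unproj('side',[[265+112/5,195+98/5]],60))
E
```

```text
[[442.17839821   2.22106942  67.        ]] [[472.51946751  16.65105487  60.        ]]
```

Call:
carry_out:
  targets:
    - {"fingers": -1,"x": -3,"y": 0,"z": 20,"yaw": 0}
    - {"fingers": -1,"x": -3,"y": 0,"z": 35,"yaw": 0}
    - {"fingers": -1,"x": -3,"y": 0,"z": 43,"yaw": 0}
    - {"fingers": -1,"x": -3,"y": 0,"z": 48,"yaw": 0}
    - {"fingers": -1,"x": -3,"y": 0,"z": 50,"yaw": 0}
    - {"fingers": -1,"x": -3,"y": 0,"z": 50,"yaw": 0}
    - {"fingers": -1,"x": -3,"y": 0,"z": 50,"yaw": 0}

```text
time: 8.05
tool_pos: [440.7, 5.2, 64.5]
orientation: [3.125, 0.323, 0.001]
wrist_force: [0.9, -0.3, 0.3]
opening: 0.998
grasp_force: 0.0
```

Call:
carry_out:
  targets:
    - {"fingers": -1,"x": 1,"y": 0,"z": 6,"yaw": 0}
    - {"fingers": -1,"x": 1,"y": 0,"z": 11.5,"yaw": 0}
    - {"fingers": -0.4,"x": 1,"y": 0,"z": 11.5,"yaw": 0}
    - {"fingers": -0.2,"x": 1,"y": 0,"z": 11.5,"yaw": 0}
    - {"fingers": -0.1,"x": 1,"y": 0,"z": 11.5,"yaw": 0}
    - {"fingers": 0,"x": 1,"y": 0,"z": 11.5,"yaw": 0}
    - {"fingers": 0.3,"x": 1,"y": 0,"z": 11.5,"yaw": 0}
    - {"fingers": 0.6,"x": 1,"y": 0,"z": 11.5,"yaw": 0}
    - {"fingers": 1,"x": 1,"y": 0,"z": 11.5,"yaw": 0}
    - {"fingers": 1,"x": 1,"y": 0,"z": 11.5,"yaw": 0}
  grip_force: 30

```text
time: 8.88
tool_pos: [440.9, 5.3, 53.1]
orientation: [3.125, 0.323, 0.001]
wrist_force: [-1.4, 0.7, 6.2]
opening: 0.502
grasp_force: 30.2
```

Call:
carry_out:
  targets:
    - {"fingers": 1,"x": 0,"y": 0,"z": 0,"yaw": 0}
    - {"fingers": 1,"x": 0,"y": 0,"z": 0,"yaw": 0}

```text
time: 9.05
tool_pos: [441.0, 5.3, 53.1]
orientation: [3.125, 0.323, 0.001]
wrist_force: [-1.3, 0.4, 5.4]
opening: 0.501
grasp_force: 30.2
```

Call:
carry_out:
  targets:
    - {"fingers": 1,"x": 0,"y": 0,"z": -3,"yaw": 0}
    - {"fingers": 1,"x": 0,"y": 0,"z": -12,"yaw": 0}
    - {"fingers": 1,"x": 0,"y": 0,"z": -30,"yaw": 0}
    - {"fingers": 1,"x": 0,"y": 0,"z": -48,"yaw": 0}
    - {"fingers": 1,"x": 0,"y": 0,"z": -50,"yaw": 0}
    - {"fingers": 1,"x": 0,"y": 0,"z": -50,"yaw": 0}

```text
time: 9.55
tool_pos: [442.0, 5.2, 103.6]
orientation: [3.124, 0.323, 0.005]
wrist_force: [-0.1, -0.4, -0.8]
opening: 0.498
grasp_force: 30.6
```

```bash
python3 - <<'E'
from h import *
go(459.1,-205.1,60,90)
E
```

```text
shift [-26.4 209.3  43.7] yaw 0.206 cur y heading -78.2 tilt [ 0.003 -0.    -1.   ]
```

Call:
carry_out:
  targets:
    - {"fingers": 1,"x": -3,"y": 20,"z": 0,"yaw": 0}
    - {"fingers": 1,"x": -7,"y": 55,"z": 0,"yaw": 0}
    - {"fingers": 1,"x": -11,"y": 90,"z": 0,"yaw": 0}
    - {"fingers": 1,"x": -16,"y": 125,"z": 0,"yaw": 0}
    - {"fingers": 1,"x": -21,"y": 160,"z": 10,"yaw": 0}
    - {"fingers": 1,"x": -24,"y": 190,"z": 25,"yaw": 0}
    - {"fingers": 1,"x": -26,"y": 209,"z": 43,"yaw": 0}
    - {"fingers": 1,"x": -26,"y": 209,"z": 43,"yaw": 0}
    - {"fingers": 1,"x": -26,"y": 209,"z": 43,"yaw": 0}
    - {"fingers": 1,"x": -26,"y": 209,"z": 43,"yaw": 0}

```text
time: 10.38
tool_pos: [457.0, -203.6, 58.9]
orientation: [-3.123, -0.322, 0.004]
wrist_force: [-0.2, 0.1, 0.5]
opening: 0.504
grasp_force: 30.9
```

```bash
python3 - <<'E'
from h import *
go(459.1,-205.1,23,102)
E
```

```text
shift [ 1.8  1.9 35.9] yaw -0.004 cur y heading -78.2 tilt [-0.003  0.002 -1.   ]
```

Call:
carry_out:
  targets:
    - {"fingers": 1,"x": 2,"y": 2,"z": 12,"yaw": 0}
    - {"fingers": 1,"x": 2,"y": 2,"z": 22,"yaw": 0}
    - {"fingers": 1,"x": 2,"y": 2,"z": 29,"yaw": 0}
    - {"fingers": 1,"x": 2,"y": 2,"z": 33,"yaw": 0}
    - {"fingers": 1,"x": 2,"y": 2,"z": 35,"yaw": 0}
    - {"fingers": 1,"x": 2,"y": 2,"z": 35,"yaw": 0}
    - {"fingers": 1,"x": 2,"y": 2,"z": 35,"yaw": 0}

```text
time: 10.97
tool_pos: [460.7, -205.9, 25.1]
orientation: [3.125, 0.324, 0.001]
wrist_force: [-0.4, -0.1, -0.4]
opening: 0.498
grasp_force: 30.9
```

Call:
carry_out:
  targets:
    - {"fingers": 1,"x": -1,"y": -1,"z": 1,"yaw": 0}
    - {"fingers": 1,"x": -1,"y": -1,"z": 2,"yaw": 0}
    - {"fingers": 1,"x": -1,"y": -1,"z": 2.6,"yaw": 0}
    - {"fingers": 1,"x": -1,"y": -1,"z": 2.6,"yaw": 0}

```text
time: 11.3
tool_pos: [459.3, -205.4, 22.3]
orientation: [3.125, 0.323, 0.0]
wrist_force: [0.2, 0.6, -0.8]
opening: 0.496
grasp_force: 30.9
```

Call:
carry_out:
  targets:
    - {"fingers": 1,"x": 0,"y": 0,"z": 0.7,"yaw": 0}
    - {"fingers": 1,"x": 0,"y": 0,"z": 0.7,"yaw": 0}
    - {"fingers": 0,"x": 0,"y": 0,"z": 0.7,"yaw": 0}
    - {"fingers": -0.1,"x": 0,"y": 0,"z": 0.7,"yaw": 0}
    - {"fingers": -0.2,"x": 0,"y": 0,"z": 0.7,"yaw": 0}
    - {"fingers": -0.5,"x": 0,"y": 0,"z": 0.7,"yaw": 0}
    - {"fingers": -1,"x": 0,"y": 0,"z": 0.7,"yaw": 0}
    - {"fingers": -1,"x": 0,"y": 0,"z": 0.7,"yaw": 0}
    - {"fingers": -1,"x": 0,"y": 0,"z": -10,"yaw": 0}
    - {"fingers": -1,"x": 0,"y": 0,"z": -30,"yaw": 0}

```text
time: 12.13
tool_pos: [457.6, -204.4, 50.6]
orientation: [-3.122, -0.322, 0.007]
wrist_force: [0.1, -0.1, 0.0]
opening: 1.001
grasp_force: 0.0
```

Call:
carry_out:
  targets:
    - {"fingers": -1,"x": 0,"y": 0,"z": -40,"yaw": 0}
    - {"fingers": -1,"x": 0,"y": 0,"z": -70,"yaw": 0}
    - {"fingers": -1,"x": 0,"y": 0,"z": -70,"yaw": 0}

```text
time: 12.38
tool_pos: [463.2, -207.4, 127.7]
orientation: [3.119, 0.322, 0.014]
wrist_force: [1.3, -0.5, 1.3]
opening: 0.996
grasp_force: 0.0
```

```bash
python3 - <<'E'
from h import *
a=snap('top','t3'); b=snap('side','s3')
A=cv2.resize(a[174:216,290:332],None,fx=9,fy=9,interpolation=cv2.INTER_CUBIC); B=cv2.resize(b[165:265,265:400],None,fx=3,fy=3.78,interpolation=cv2.INTER_CUBIC)
cv2.imwrite('pics/c3.png',np.hstack([A,B]))
go(439.7,3.6,100,104)
E
```

```text
shift [  22.5 -209.4   23.2] yaw -0.039 cur y heading -78.2 tilt [ 0.003 -0.002 -1.   ]
```

View pics/c3.png

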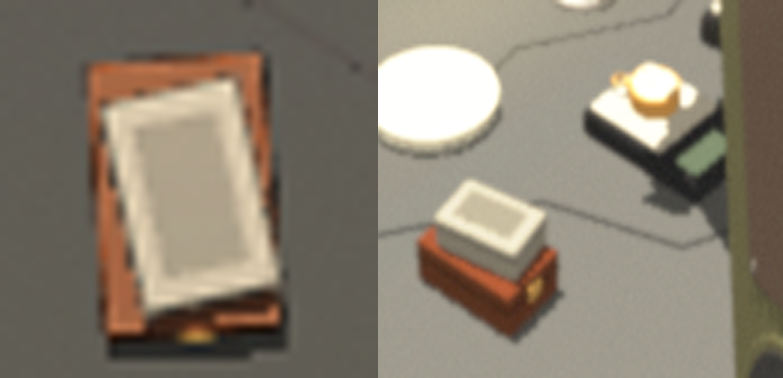

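The watch stands on the steel pan. The snuff box corners in the top view are now clear, so I'll measure them.

```bash
python3 - <<'E'
from h import *
c=(np.array([(102,107),(236,78),(283,285),(150,312)])+.5)/9-.5+[290,174]
w=unproj('top',c,52)[:,:2];d=np.diff(np.r_[w,w[:1]],axis=0)
print(w.mean(0),np.hypot(*d.T),np.degrees(np.arctan2(d[:,1],d[:,0])))
go(*w.mean(0),80,102.5)
E
```

```text
[439.53413707   3.29209572] [44.00113501 68.31305597 43.37312143 67.71435888] [ -76.89668722 -166.44258745  102.30180615   14.0964502 ]
shift [  22.2 -209.2   43.2] yaw -0.012 cur y heading -78.2 tilt [ 0.003 -0.002 -1.   ]
```

Call:
carry_out:
  targets:
    - {"fingers": -1,"x": 3,"y": -20,"z": 0,"yaw": -0.02}
    - {"fingers": -1,"x": 7,"y": -55,"z": 0,"yaw": -0.02}
    - {"fingers": -1,"x": 10,"y": -90,"z": 0,"yaw": -0.02}
    - {"fingers": -1,"x": 14,"y": -125,"z": 0,"yaw": -0.02}
    - {"fingers": -1,"x": 18,"y": -160,"z": 10,"yaw": -0.02}
    - {"fingers": -1,"x": 21,"y": -190,"z": 25,"yaw": -0.02}
    - {"fingers": -1,"x": 22,"y": -209,"z": 43,"yaw": -0.02}
    - {"fingers": -1,"x": 22,"y": -209,"z": 43,"yaw": -0.02}
    - {"fingers": -1,"x": 22,"y": -209,"z": 43,"yaw": -0.02}
    - {"fingers": -1,"x": 22,"y": -209,"z": 43,"yaw": -0.02}

```text
time: 13.32
tool_pos: [438.0, 3.4, 78.7]
orientation: [3.121, 0.355, -0.002]
wrist_force: [0.4, -0.3, 0.3]
opening: 0.998
grasp_force: 0.0
```

```bash
python3 - <<'E'
from h import *
go(439.5,3.3,33.5,103)
E
```

```text
shift [ 1.6  0.4 45.2] yaw -0.0 cur y heading -77.0 tilt [-0.001 -0.    -1.   ]
```

Call:
carry_out:
  targets:
    - {"fingers": -1,"x": 1,"y": 0,"z": 15,"yaw": 0}
    - {"fingers": -1,"x": 1,"y": 0,"z": 30,"yaw": 0}
    - {"fingers": -1,"x": 1,"y": 0,"z": 38,"yaw": 0}
    - {"fingers": -1,"x": 1,"y": 0,"z": 42,"yaw": 0}
    - {"fingers": -1,"x": 1,"y": 0,"z": 44,"yaw": 0}
    - {"fingers": -1,"x": 1,"y": 0,"z": 44,"yaw": 0}
    - {"fingers": -1,"x": 1,"y": 0,"z": 44,"yaw": 0}

```text
time: 13.9
tool_pos: [439.6, 3.6, 35.6]
orientation: [3.121, 0.353, 0.001]
wrist_force: [-0.4, -0.4, 0.9]
opening: 1.001
grasp_force: 0.0
```

Call:
carry_out:
  targets:
    - {"fingers": -0.6,"x": 0,"y": 0,"z": 1.5,"yaw": 0}
    - {"fingers": -0.3,"x": 0,"y": 0,"z": 1.5,"yaw": 0}
    - {"fingers": -0.2,"x": 0,"y": 0,"z": 1.5,"yaw": 0}
    - {"fingers": -0.1,"x": 0,"y": 0,"z": 1.5,"yaw": 0}
    - {"fingers": 0,"x": 0,"y": 0,"z": 1.5,"yaw": 0}
    - {"fingers": 0.3,"x": 0,"y": 0,"z": 1.5,"yaw": 0}
    - {"fingers": 0.6,"x": 0,"y": 0,"z": 1.5,"yaw": 0}
    - {"fingers": 1,"x": 0,"y": 0,"z": 1.5,"yaw": 0}
    - {"fingers": 1,"x": 0,"y": 0,"z": 1.5,"yaw": 0}
    - {"fingers": 1,"x": 0,"y": 0,"z": 1.5,"yaw": 0}
  grip_force: 40

```text
time: 14.73
tool_pos: [439.3, 4.1, 34.2]
orientation: [-3.122, -0.354, -0.001]
wrist_force: [-1.1, 0.6, 5.6]
opening: 0.528
grasp_force: 41.0
```

Call:
carry_out:
  targets:
    - {"fingers": 1,"x": 0,"y": 0,"z": -3,"yaw": 0}
    - {"fingers": 1,"x": 0,"y": 0,"z": -12,"yaw": 0}
    - {"fingers": 1,"x": 0,"y": 0,"z": -30,"yaw": 0}
    - {"fingers": 1,"x": 0,"y": 0,"z": -48,"yaw": 0}
    - {"fingers": 1,"x": 0,"y": 0,"z": -50,"yaw": 0}
    - {"fingers": 1,"x": 0,"y": 0,"z": -50,"yaw": 0}

```text
time: 15.23
tool_pos: [440.1, 3.9, 84.5]
orientation: [3.121, 0.354, 0.004]
wrist_force: [-0.4, 0.5, -1.3]
opening: 0.529
grasp_force: 41.4
```

```bash
python3 - <<'E'
from h import *
go(615.8,-94.1,50,103)
E
```

```text
shift [149.2 134.8  35.1] yaw -0.001 cur y heading -77.1 tilt [ 0.003 -0.    -1.   ]
```

Call:
carry_out:
  targets:
    - {"fingers": 1,"x": 15,"y": 14,"z": 0,"yaw": 0}
    - {"fingers": 1,"x": 40,"y": 36,"z": 0,"yaw": 0}
    - {"fingers": 1,"x": 66,"y": 59,"z": 0,"yaw": 0}
    - {"fingers": 1,"x": 92,"y": 83,"z": 0,"yaw": 0}
    - {"fingers": 1,"x": 117,"y": 106,"z": 8,"yaw": 0}
    - {"fingers": 1,"x": 138,"y": 125,"z": 22,"yaw": 0}
    - {"fingers": 1,"x": 149,"y": 135,"z": 35,"yaw": 0}
    - {"fingers": 1,"x": 149,"y": 135,"z": 35,"yaw": 0}
    - {"fingers": 1,"x": 149,"y": 135,"z": 35,"yaw": 0}
    - {"fingers": 1,"x": 149,"y": 135,"z": 35,"yaw": 0}

```text
time: 16.07
tool_pos: [612.5, -93.6, 47.4]
orientation: [-3.12, -0.354, 0.006]
wrist_force: [-1.3, 0.1, -1.6]
opening: 0.525
grasp_force: 41.4
```

```bash
python3 - <<'E'
from h import *
go(615.8,-94.1,19,103)
E
```

```text
shift [ 3.2  1.2 28.3] yaw -0.001 cur y heading -77.1 tilt [-0.004  0.001 -1.   ]
```

Call:
carry_out:
  targets:
    - {"fingers": 1,"x": 2,"y": 1,"z": 12,"yaw": 0}
    - {"fingers": 1,"x": 2,"y": 1,"z": 20,"yaw": 0}
    - {"fingers": 1,"x": 2,"y": 1,"z": 25,"yaw": 0}
    - {"fingers": 1,"x": 2,"y": 1,"z": 27,"yaw": 0}
    - {"fingers": 1,"x": 2,"y": 1,"z": 28,"yaw": 0}
    - {"fingers": 1,"x": 2,"y": 1,"z": 28,"yaw": 0}
    - {"fingers": 1,"x": 2,"y": 1,"z": 28,"yaw": 0}

```text
time: 16.65
tool_pos: [616.9, -94.8, 21.0]
orientation: [3.121, 0.354, 0.001]
wrist_force: [0.3, 0.5, -1.2]
opening: 0.527
grasp_force: 41.4
```

Call:
carry_out:
  targets:
    - {"fingers": 1,"x": -1,"y": 0,"z": 1,"yaw": 0}
    - {"fingers": 1,"x": -1,"y": 0,"z": 2,"yaw": 0}
    - {"fingers": 1,"x": -1,"y": 0,"z": 2.8,"yaw": 0}
    - {"fingers": 1,"x": -1,"y": 0,"z": 2.8,"yaw": 0}

```text
time: 16.98
tool_pos: [615.9, -95.1, 18.2]
orientation: [3.121, 0.354, 0.0]
wrist_force: [-0.9, -0.1, 1.5]
opening: 0.531
grasp_force: 41.6
```

Call:
carry_out:
  targets:
    - {"fingers": 1,"x": 0,"y": 0,"z": 0.3,"yaw": 0}
    - {"fingers": 0,"x": 0,"y": 0,"z": 0.3,"yaw": 0}
    - {"fingers": -0.1,"x": 0,"y": 0,"z": 0.3,"yaw": 0}
    - {"fingers": -0.2,"x": 0,"y": 0,"z": 0.3,"yaw": 0}
    - {"fingers": -0.5,"x": 0,"y": 0,"z": 0.3,"yaw": 0}
    - {"fingers": -1,"x": 0,"y": 0,"z": 0.3,"yaw": 0}
    - {"fingers": -1,"x": 0,"y": 0,"z": 0.3,"yaw": 0}
    - {"fingers": -1,"x": 0,"y": 0,"z": -10,"yaw": 0}
    - {"fingers": -1,"x": 0,"y": 0,"z": -35,"yaw": 0}
    - {"fingers": -1,"x": 0,"y": 0,"z": -75,"yaw": 0}

```text
time: 17.82
tool_pos: [612.5, -94.3, 90.3]
orientation: [-3.119, -0.354, 0.013]
wrist_force: [0.6, 0.2, -1.4]
opening: 0.998
grasp_force: 0.0
```

```bash
python3 - <<'E'
from h import *
a=snap('top','t4'); b=snap('side','s4')
A=cv2.resize(a[174:216,290:332],None,fx=9,fy=9,interpolation=cv2.INTER_CUBIC); B=cv2.resize(b[165:265,245:380],None,fx=3,fy=3.78,interpolation=cv2.INTER_CUBIC)
cv2.imwrite('pics/c4.png',np.hstack([A,B]))
go(442,5.5,80,95)
E
```

```text
shift [-151.5 -139.1   17.2] yaw 0.139 cur y heading -77.1 tilt [ 0.012 -0.003 -1.   ]
```

View pics/c4.png

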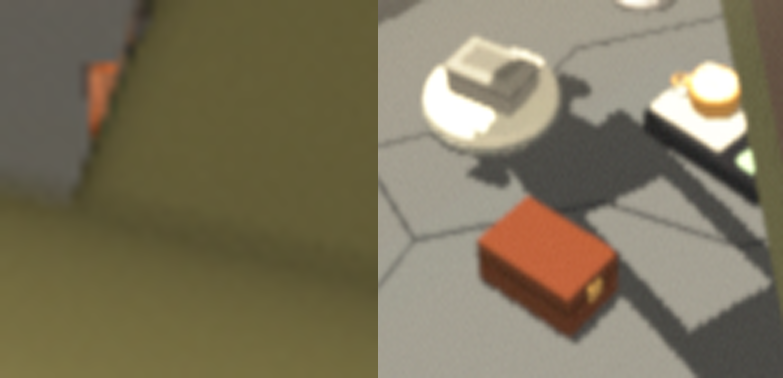

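The snuff box sits on the turntable, and the case is clear in the side view.

```bash
python3 - <<'E'
from h import *
def rep(n,c):
    w=unproj(n,c,30)[:,:2];d=np.diff(np.r_[w,w[:1]],axis=0)
    print(w.mean(0),np.hypot(*d.T).round(1),np.degrees(np.arctan2(d[:,1],d[:,0])).round(1))
rep('side',(np.array([(530,197),(618,258),(570,303),(478,243)])-[378,0])/[3,3.78]+[245,165])
rep('top',(np.array([(88,62),(265,54),(283,325),(106,337)])+.5)/9-.5+[290,174])
go(442,5,60,95)
E
```

```text
[435.94026425   9.21381502] [89.9 52.9 88.3 58.3] [-178.1   93.6    5.4  -84.8]
[441.88485789   6.06778822] [57.8 88.7 57.5 90. ] [ -86.6 -175.4   94.7    4.7]
shift [-151.9 -138.7   37.2] yaw 0.139 cur y heading -77.1 tilt [ 0.012 -0.003 -1.   ]
```

Call:
carry_out:
  targets:
    - {"fingers": -1,"x": -15,"y": -14,"z": 0,"yaw": 0.05}
    - {"fingers": -1,"x": -41,"y": -37,"z": 0,"yaw": 0.1}
    - {"fingers": -1,"x": -67,"y": -61,"z": 0,"yaw": 0.15}
    - {"fingers": -1,"x": -93,"y": -85,"z": 0,"yaw": 0.15}
    - {"fingers": -1,"x": -119,"y": -109,"z": 0,"yaw": 0.15}
    - {"fingers": -1,"x": -142,"y": -130,"z": 15,"yaw": 0.15}
    - {"fingers": -1,"x": -153,"y": -140,"z": 37,"yaw": 0.15}
    - {"fingers": -1,"x": -153,"y": -140,"z": 37,"yaw": 0.15}
    - {"fingers": -1,"x": -153,"y": -140,"z": 37,"yaw": 0.15}
    - {"fingers": -1,"x": -153,"y": -140,"z": 37,"yaw": 0.15}

```text
time: 18.75
tool_pos: [438.1, 6.7, 56.9]
orientation: [3.139, 0.119, 0.006]
wrist_force: [-0.2, 0.0, 0.5]
opening: 1.0
grasp_force: 0.0
```

```bash
python3 - <<'E'
from h import *
go(441,6,8,94.5)
E
```

```text
shift [ 2.7  0.9 48.9] yaw -0.003 cur y heading -85.6 tilt [ 0.004 -0.    -1.   ]
```

Call:
carry_out:
  targets:
    - {"fingers": -1,"x": 3,"y": 0,"z": 15,"yaw": 0}
    - {"fingers": -1,"x": 3,"y": 0,"z": 30,"yaw": 0}
    - {"fingers": -1,"x": 3,"y": 0,"z": 40,"yaw": 0}
    - {"fingers": -1,"x": 3,"y": 0,"z": 45,"yaw": 0}
    - {"fingers": -1,"x": 3,"y": 0,"z": 48,"yaw": 0}
    - {"fingers": -1,"x": 3,"y": 0,"z": 48,"yaw": 0}
    - {"fingers": -1,"x": 3,"y": 0,"z": 48,"yaw": 0}

```text
time: 19.33
tool_pos: [439.5, 7.1, 8.3]
orientation: [3.139, 0.118, 0.002]
wrist_force: [-0.2, 0.2, -0.3]
opening: 0.999
grasp_force: 0.0
```

Call:
carry_out:
  targets:
    - {"fingers": -0.8,"x": 0,"y": 0,"z": 0,"yaw": 0}
    - {"fingers": -0.6,"x": 0,"y": 0,"z": 0,"yaw": 0}
    - {"fingers": -0.5,"x": 0,"y": 0,"z": 0,"yaw": 0}
    - {"fingers": -0.4,"x": 0,"y": 0,"z": 0,"yaw": 0}
    - {"fingers": -0.3,"x": 0,"y": 0,"z": 0,"yaw": 0}
    - {"fingers": 0,"x": 0,"y": 0,"z": 0,"yaw": 0}
    - {"fingers": 0.3,"x": 0,"y": 0,"z": 0,"yaw": 0}
    - {"fingers": 1,"x": 0,"y": 0,"z": 0,"yaw": 0}
    - {"fingers": 1,"x": 0,"y": 0,"z": 0,"yaw": 0}
    - {"fingers": 1,"x": 0,"y": 0,"z": 0,"yaw": 0}
  grip_force: 50

```text
time: 20.17
tool_pos: [438.5, 7.5, 8.5]
orientation: [3.139, 0.12, 0.001]
wrist_force: [0.1, -0.1, 6.8]
opening: 0.667
grasp_force: 52.8
```

Call:
carry_out:
  targets:
    - {"fingers": 1,"x": 0,"y": 0,"z": -3,"yaw": 0}
    - {"fingers": 1,"x": 0,"y": 0,"z": -12,"yaw": 0}
    - {"fingers": 1,"x": 0,"y": 0,"z": -30,"yaw": 0}
    - {"fingers": 1,"x": 0,"y": 0,"z": -45,"yaw": 0}
    - {"fingers": 1,"x": 0,"y": 0,"z": -45,"yaw": 0}
    - {"fingers": 1,"x": 0,"y": 0,"z": -45,"yaw": 0}

```text
time: 20.67
tool_pos: [438.8, 7.4, 53.3]
orientation: [3.139, 0.119, 0.003]
wrist_force: [0.0, 0.1, -2.8]
opening: 0.659
grasp_force: 54.6
```

```bash
python3 - <<'E'
from h import *
go(454.2,217.8,40,71.5)
E
```

```text
shift [  31.3 -208.6   13.3] yaw 0.399 cur y heading -85.7 tilt [ 0.002 -0.    -1.   ]
```

Call:
carry_out:
  targets:
    - {"fingers": 1,"x": 3,"y": -18,"z": 0,"yaw": 0.05}
    - {"fingers": 1,"x": 7,"y": -48,"z": 0,"yaw": 0.13}
    - {"fingers": 1,"x": 12,"y": -80,"z": 0,"yaw": 0.21}
    - {"fingers": 1,"x": 17,"y": -112,"z": 0,"yaw": 0.29}
    - {"fingers": 1,"x": 22,"y": -144,"z": 0,"yaw": 0.37}
    - {"fingers": 1,"x": 26,"y": -176,"z": 0,"yaw": 0.4}
    - {"fingers": 1,"x": 30,"y": -199,"z": 6,"yaw": 0.4}
    - {"fingers": 1,"x": 31,"y": -209,"z": 13,"yaw": 0.4}
    - {"fingers": 1,"x": 31,"y": -209,"z": 13,"yaw": 0.4}
    - {"fingers": 1,"x": 31,"y": -209,"z": 13,"yaw": 0.4}

```text
time: 21.5
tool_pos: [451.7, 217.6, 38.3]
orientation: [3.098, -0.504, -0.005]
wrist_force: [-0.0, -0.5, -3.4]
opening: 0.67
grasp_force: 54.7
```

```bash
python3 - <<'E'
from h import *
go(454.2,217.8,15.5,71.5)
E
```

```text
shift [ 2.4 -1.1 22.8] yaw 0.0 cur y heading -108.5 tilt [-0.004 -0.002 -1.   ]
```

Call:
carry_out:
  targets:
    - {"fingers": 1,"x": 2,"y": -1,"z": 10,"yaw": 0}
    - {"fingers": 1,"x": 2,"y": -1,"z": 17,"yaw": 0}
    - {"fingers": 1,"x": 2,"y": -1,"z": 21,"yaw": 0}
    - {"fingers": 1,"x": 2,"y": -1,"z": 22,"yaw": 0}
    - {"fingers": 1,"x": 2,"y": -1,"z": 22,"yaw": 0}
    - {"fingers": 1,"x": 2,"y": -1,"z": 22,"yaw": 0}

```text
time: 22.0
tool_pos: [455.6, 218.0, 17.9]
orientation: [3.1, -0.508, -0.0]
wrist_force: [-0.8, 0.3, -1.8]
opening: 0.666
grasp_force: 54.7
```

Call:
carry_out:
  targets:
    - {"fingers": 1,"x": -1,"y": 0,"z": 1,"yaw": 0}
    - {"fingers": 1,"x": -1,"y": 0,"z": 2,"yaw": 0}
    - {"fingers": 1,"x": -1,"y": 0,"z": 3,"yaw": 0}
    - {"fingers": 1,"x": -1,"y": 0,"z": 3,"yaw": 0}

```text
time: 22.33
tool_pos: [454.6, 218.8, 14.9]
orientation: [-3.1, 0.507, -0.0]
wrist_force: [-0.2, 0.0, -2.5]
opening: 0.665
grasp_force: 54.7
```

Call:
carry_out:
  targets:
    - {"fingers": 1,"x": 0,"y": 0,"z": 0.5,"yaw": 0}
    - {"fingers": 1,"x": 0,"y": 0,"z": 0.5,"yaw": 0}
    - {"fingers": -0.4,"x": 0,"y": 0,"z": 0.5,"yaw": 0}
    - {"fingers": -0.5,"x": 0,"y": 0,"z": 0.5,"yaw": 0}
    - {"fingers": -0.7,"x": 0,"y": 0,"z": 0.5,"yaw": 0}
    - {"fingers": -1,"x": 0,"y": 0,"z": 0.5,"yaw": 0}
    - {"fingers": -1,"x": 0,"y": 0,"z": 0.5,"yaw": 0}
    - {"fingers": -1,"x": 0,"y": 0,"z": -10,"yaw": 0}
    - {"fingers": -1,"x": 0,"y": 0,"z": -35,"yaw": 0}
    - {"fingers": -1,"x": 0,"y": 0,"z": -75,"yaw": 0}

```text
time: 23.17
tool_pos: [451.7, 217.6, 87.7]
orientation: [3.096, -0.506, -0.011]
wrist_force: [1.0, -0.2, 0.3]
opening: 1.003
grasp_force: 0.0
```

Call:
carry_out:
  targets:
    - {"fingers": -1,"x": -10,"y": 35,"z": -40,"yaw": 0}
    - {"fingers": -1,"x": -20,"y": 70,"z": -80,"yaw": 0}
    - {"fingers": -1,"x": -30,"y": 105,"z": -80,"yaw": 0}
    - {"fingers": -1,"x": -40,"y": 135,"z": -80,"yaw": 0}
    - {"fingers": -1,"x": -40,"y": 165,"z": -80,"yaw": 0}
    - {"fingers": -1,"x": -40,"y": 200,"z": -80,"yaw": 0}
    - {"fingers": -1,"x": -40,"y": 200,"z": -80,"yaw": 0}
    - {"fingers": -1,"x": -40,"y": 200,"z": -80,"yaw": 0}

```text
time: 23.83
tool_pos: [352.4, 40.7, 170.2]
orientation: [-3.099, 0.514, -0.001]
wrist_force: [-0.1, 0.6, 0.1]
opening: 0.998
grasp_force: 0.0
```

```bash
python3 - <<'E'
from h import *
a=snap('top','t5'); b=snap('side','s5')
A=cv2.resize(a[100:230,195:405],None,fx=3,fy=3,interpolation=cv2.INTER_CUBIC)
cv2.imwrite('pics/c5.png',A)
E
```

```text
(no output)
```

View pics/c5.png

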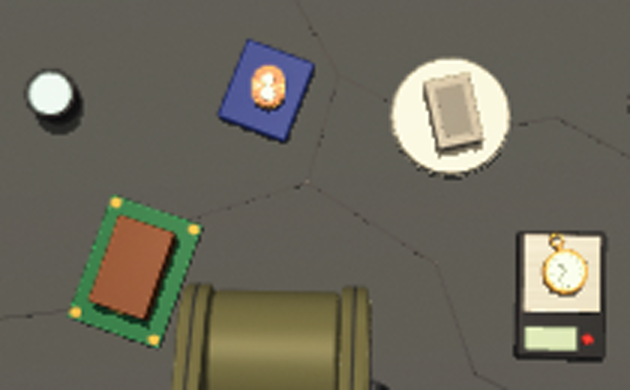

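View pics/s5.png

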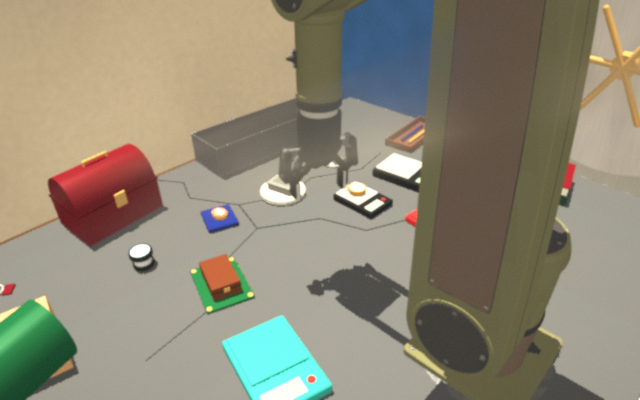

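Both pictures show every piece flat and within a few mm of the centre of its place: case (133,268), snuff box (455,112), watch (566,271), cameo (268,87). The loupe hasn't moved, and the arm is clear of everything.

```bash
python3 -c "
from workcell import manip
print(manip.close_job())"
```

```text
the job is handed in; nothing more can be done
None
```

The job is handed in: cameo on the pad, watch on the small black scale's pan, snuff box on the turntable and case along the green board, each flat and within a few mm of centre in the last pictures, gripper open and clear; no verdict was returned.

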